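Mix the yellow paint on the touch-start mixer

ROBOT

A 6-joint arm with a two-finger parallel gripper is mounted at the origin on the work surface. World frame = base frame: x ahead of the robot, y to its left, z up, the work surface at z = 0. Lengths are in m, angles in rad, forces in N, time in s.
With the tool pointing down it reaches from about 0.3 to 0.875 m from the base axis. Payload 4.2 kg.
Tool frame: the origin (TCP) lies between the finger pads; the fingertips stand 8 mm ahead of it and the grasp point (between the pads) lies 11 mm behind it; z points along the fingers, y is the line along which they close (so a half turn about z gives the same grasp; the last joint's range is limited). The gripper opens to 85 mm and grips with 20 to 120 N. Pads are 22 mm wide; open, the fingers measure 114 mm over their backs; the gripper's body (76 mm by 85 mm) begins 54 mm behind the grasp point. The pads swing forward as they close: fully open they stand 13 mm farther back than shut.
Start: joints at [1.233, 0.32, 1.565, -0, 1.257, -0.02], TCP at [0.18, 0.546, 0.239] pointing down, gripper open.
Joint ranges: [-3.11, 3.11], [-0.84, 2.01], [0.21, 2.61], [-1.34, 4.49], [0.05, 2.63], [-2.56, 2.56]. Speed limits (rad/s): [2.57, 2.57, 3.14, 3.14, 3.14, 3.14].

INTERFACE

Orientations are given as [roll, pitch, yaw] about the fixed x, y, z axes, in that order (R = Rz(yaw) Ry(pitch) Rx(roll)).
In Python, from station import read_state, viewer, bot gives the robot as it stands.
- The arm moves only by the tool play_rows, never from a script. Its argument "increments" is a list of rows, each a list of 7 numbers: the shift along the tool's x, y, z in mm, then the turn, a rotation vector about the tool's x, y, z in rad, then the finger opening in mm, from 0 to 85.4. A call has 1 to 20 rows; each row shifts and turns the commanded pose from where the row before left it, along the tool's axes as they then stand; what a row does not reach is not made up. A row lasts 1/8 s, in which the tool goes at most 62.5 mm and 10.7 degrees, less where a joint would pass 70% of its speed; a pose out of reach is approached as far as the arm can. A call with a gripper value outside its range is refused whole. The fingers move at their own pace and stop on an object; "squeeze" is the grip in N (left out, the last holds). Time passes only in rows, so rows that do not move let the fingers close. It gives the time, the measured TCP pose, the force, the opening and the grip force at its end, in the units of the state.
- read_state(): the state, without advancing time (a new reading comes with each control period).
- viewer.capture(name): name is "scene" or "top"; returns (picture, depth): 400x640x3 uint8, blue, green, red; 400x640 float32, m along the optical axis (not along the pixel's ray), 0 where there is no reading.
- viewer.calibration(name): a dict with "K" (3x3 intrinsics, pixels), "D" ([k1, k2, p1, p2, k3] as OpenCV has them; the pictures are not rectified), "pose" (4x4, takes a point from camera to world coordinates). Camera axes: x right, y up, looking along -z (the intrinsics and any distortion apply to the point x, -y, -z); pixel columns grow to the right and rows downward; lengths in m; the calibration is good to about 2 mm. A picture is of the moment at which its call begins. calibration takes no time and is no camera call.
- bot.hand_in(): hands the job in; it is judged then, once.
The state is a dict: "time": time; "q": joint angles; "joint_vel": joint speeds; "joint_torque": joint torques, N m; "position": TCP position; "tcp_rot": TCP orientation; "contact_force": force on the tool from outside, world axes, zero at the start; "wrist_torque": the same for the moment, N m; "width": finger opening in m; "grasp_force": force on a finger pad.
Only numpy, scipy, OpenCV 4.12 (cv2) and the standard library are available. Lean on these libraries where they do the work, as an engineer would, in place of code of your own. Each camera call takes 0.05 s, during which the arm holds its last target. There are 200 camera calls.

TASK

Mix the yellow paint for the car body: take the yellow bottle out of the wooden caddy and, holding it upright on the middle of the mixer's sprung round pad, press the pad fully down and keep it down for at least two seconds. Then gently stand the bottle upright, wholly on the green mat beside the white car body, and let go. Leave the other bottles and everything else where they are.

Things in the scene. Friction and masses are not known exactly. Their poses are not given: they have to be found in the camera images.
- yellow_bottle: The bottle to mix: closed yellow 60 ml plastic paint bottle with yellow cap, white label band low down; 96 mm tall, about 90 g. Straight round side 38 mm in diameter from the base up to 70 mm, then a shoulder, and a 29 mm cap from 76 to 96 mm. Origin: centre of its underside, z up along the bottle. Stands in one of the caddy's four compartments; which one varies.
- white_bottle: Same bottle in white, also in the caddy. Leave alone. Origin: centre of its underside.
- blue_bottle: Same bottle in blue, also in the caddy. Leave alone. Origin: centre of its underside.
- black_bottle: Same bottle in black, also in the caddy. Leave alone. Origin: centre of its underside.
- caddy: Loose plywood caddy, 160 x 160 mm, walls 5 mm thick and 35 mm high, cross dividers 5 mm thick and 31 mm high, floor 5 mm thick, about 1 kg. Four square compartments 72 mm wide, centred at x, y = +-39 mm, one bottle near the middle of each. Origin: centre of its underside; x and y along its sides.
- mixer: Fixed cream touch-start vortex mixer, 150 mm (its x) x 115 mm (its y), casing top 80 mm high, sloped black control panel at its -x end. Its sprung round pad sits on top, 17.5 mm from the middle towards +x. Origin: centre of its underside.
- pad_top (a point): Centre of the upper face of the mixer's round black pad (grey disc 65 mm across inside a lip 4 mm high; 76 mm overall). 104 mm above the ledge when the pad is up; moves with the pad. z up.
- mixer_pad (a joint): Travel of the pad in m: 0 = up, 0.008 = fully down at its stop. Preloaded spring: it starts to move at about 3.5 N and needs about 10 N to be fully down; it springs up again when let go. The weight of a bottle does not move it.
- mat: Fixed green cutting mat lying on the ledge, 200 mm (its x) x 170 mm (its y), 3 mm thick. Origin: centre of its underside. The car shell lies along its x on its +y half; the -y half is free.
- car_shell: Loose bare white 1:32 car body shell, 132 mm long (its x), 57 mm wide, 34 mm high, on the mat, centred about 45 mm to the mat's +y. Leave alone. Origin: centre of its underside.
- ammeter: Loose squat round brown bakelite ammeter, 90 mm in diameter, 46 mm high, glass face up, beyond the work to the left. Leave alone. Origin: centre of its underside.
- power_pack: Fixed aluminium power pack, 110 mm (x) x 150 mm (y), 92 mm high over its two toggle switches, beyond the work to the right. Origin: centre of its underside.
Things that resemble listed ones, but are neither listed nor needed, are in the scene too. Several things have the shape of the yellow_bottle; the one meant has the colours described above.

How it is judged:
By the outcome, as a careful person would: the job done as asked, in the order asked, and still so for the second after the job is handed in, with the robot touching nothing.
It also fails if it takes over 58 s, if anything falls off the work surface, if the arm or the gripper's body presses on something with over 40 N, if the wrist force passes 120 N, or if a joint passes its speed limit or range.

## Working session

There is one attempt and no reset: what is moved stays moved. The work goes in short steps, Python scripts to look and compute and a tool call to move; the robot and the scene stay as the last step left them, time stands still between calls to the robot, and variables do not carry over. Pictures are saved under pics/ and viewed, at most 10 in all, crops included, and the job is handed in when it is done.

Besides the shell and the picture viewer there is one more tool, called after "Request:" as name(argument=value, ...), one argument or row to a line, values as JSON. play_rows: Moves the arm, as the interface text tells. Its arguments: {"type":"object","properties":{"increments":{"type":"array","items":{"type":"array","items":{"type":"number"}}},"squeeze":{"type":"number"}},"required":["increments"]}

```bash
mkdir -p pics; cat > h.py <<'E'
import numpy as np, cv2
from station import read_state, viewer, bot
def grab(n,tag):
    im,d=viewer.capture(n); cv2.imwrite(f'pics/{tag}.png',im); np.save(f'pics/{tag}.npy',d); return im,d
def pts(n,uv,d):
    c=viewer.calibration(n); uv=np.array(uv,float).reshape(-1,1,2)
    r=cv2.undistortPoints(uv,np.array(c['K']),np.array(c['D'])).reshape(-1,2)
    d=np.asarray(d).reshape(-1)
    P=np.c_[r[:,0]*d,-r[:,1]*d,-d,np.ones(len(d))]
    return (np.array(c['pose'])@P.T).T[:,:3]
def cloud(n,d):
    v,u=np.mgrid[:400,:640]
    return pts(n,np.c_[u.ravel(),v.ravel()],d.ravel()).reshape(400,640,3)
E
python3 - <<'E'
from h import *
for n in('scene','top'):
    grab(n,n+'1'); c=viewer.calibration(n); print(n,np.round(c['pose'],3).tolist(),np.round(c['K'],1).tolist())
s=read_state();print(s['position'],s['tcp_rot'],s['time'],s['contact_force'])
E
```

```text
scene [[0.581, -0.679, 0.448, 1.09], [0.814, 0.49, -0.312, -0.415], [-0.008, 0.546, 0.838, 1.203], [0.0, 0.0, 0.0, 1.0]] [[469.0, 0.0, 326.8], [0.0, 469.0, 199.3], [0.0, 0.0, 1.0]]
top [[-0.021, 0.999, -0.041, 0.482], [-0.999, -0.023, -0.031, -0.008], [-0.031, 0.04, 0.999, 1.028], [0.0, 0.0, 0.0, 1.0]] [[375.0, 0.0, 320.0], [0.0, 375.0, 197.5], [0.0, 0.0, 1.0]]
[0.17954493 0.54580836 0.23858009] [-3.14002615e+00 -5.19036339e-05  2.82373794e+00] 0.1 [ 0.27102087  0.18303993 -0.13484338]
```

View pics/scene1.png

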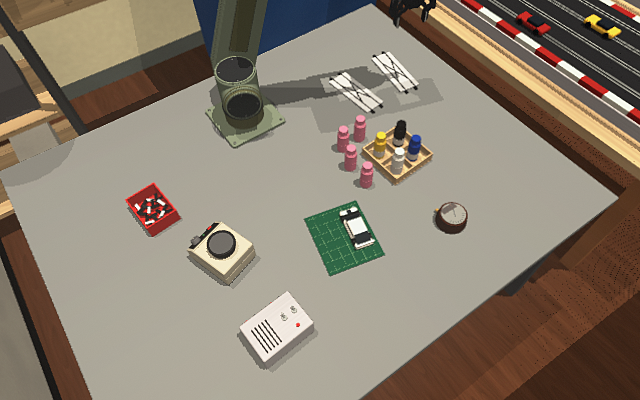

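View pics/top1.png

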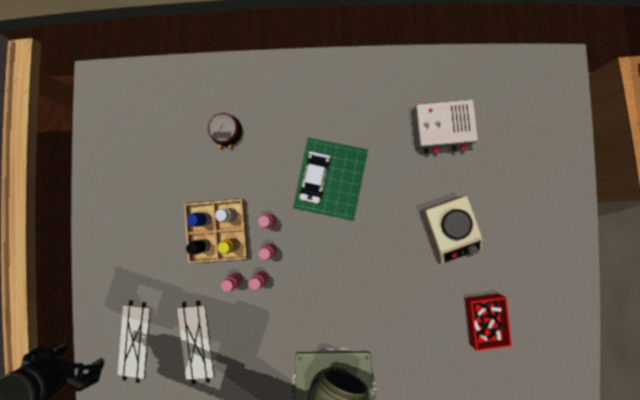

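The scene view shows the yellow bottle at (381,143) in the caddy, the pad at (221,243) and the mat around (345,238). The top view shows yellow at (227,246), the pad at (457,224), the mat at (330,178), and pink bottles close to the caddy.

```bash
python3 - <<'E'
from h import *
C={}
for n in('scene','top'):
    im=cv2.imread(f'pics/{n}1.png');d=np.load(f'pics/{n}1.npy');P=cloud(n,d);C[n]=P
    hsv=cv2.cvtColor(im,cv2.COLOR_BGR2HSV)
    box={'scene':(330,110,440,190),'top':(180,195,290,300)}[n]
    u0,v0,u1,v1=box
    H=hsv[v0:v1,u0:u1];Q=P[v0:v1,u0:u1]
    def comps(m,nm):
        k,l,st,ce=cv2.connectedComponentsWithStats(m.astype(np.uint8))
        for i in range(1,k):
            if st[i,4]<12: continue
            q=Q[l==i]; t=q[q[:,2]>np.percentile(q[:,2],98)-0.012]
            print(n,nm,ce[i]+[u0,v0],st[i,4],'zmax',q[:,2].max().round(3),'top mid',((t.min(0)+t.max(0))/2).round(3),'mean',t.mean(0).round(3),len(t))
    comps((abs(H[...,0].astype(int)-28)<5)&(H[...,1]>200)&(H[...,2]>90),'yel')
    comps((H[...,0]>160)&(H[...,1]>70),'pink')
    tall=(Q[...,2]>0.08)
    comps(tall,'tall')
    g=(hsv[...,0]>60)&(hsv[...,0]<90)&(hsv[...,1]>120)&(P[...,2]<.02)
    k,l,st,ce=cv2.connectedComponentsWithStats(g.astype(np.uint8)); i=1+st[1:,4].argmax()
    print(n,'mat z',np.median(P[l==i][:,2]))
    c,_=cv2.findContours((l==i).astype(np.uint8),0,1); hull=P[l==i][:,:2].astype(np.float32)
    print('mat rect',cv2.minAreaRect(hull))
    print(cv2.boxPoints(cv2.minAreaRect(hull)).round(3).tolist())
    # casing + pad
    m=(P[...,2]>.07)&(P[...,2]<.12)&(P[...,1]<-.2)&(P[...,0]<.6)&(P[...,0]>.3)
    q=P[m]; print('mixer',np.histogram(q[:,2],bins=np.arange(.07,.122,.004)))
    m2=m&(P[...,2]>.095);q=P[m2];print('pad mid',((q.min(0)+q.max(0))/2).round(4),q.mean(0).round(4),(q.max(0)-q.min(0)).round(3))
im=cv2.imread('pics/top1.png')[190:300,170:330]; a=cv2.resize(im,None,fx=5,fy=5,interpolation=2)
cv2.imwrite('pics/c1.png',a)
E
```

```text
scene pink [359.41603053 128.3740458 ] 262 zmax 0.1 top mid [0.309 0.26  0.094] mean [0.311 0.259 0.094] 64
scene pink [346.59065421 148.47850467] 535 zmax 1.203 top mid [ 0.694 -0.105  0.645] mean [0.367 0.166 0.11 ] 137
scene pink [366.28919861 174.53310105] 287 zmax 1.203 top mid [ 0.772 -0.117  0.645] mean [0.487 0.147 0.125] 71
scene tall [359.73417722 119.88607595] 79 zmax 0.1 top mid [0.309 0.26  0.094] mean [0.311 0.259 0.094] 63
scene tall [400.24719101 125.26966292] 89 zmax 1.203 top mid [ 0.74  -0.026  0.648] mean [0.416 0.335 0.116] 66
scene tall [342.68421053 130.34210526] 76 zmax 1.203 top mid [ 0.694 -0.105  0.645] mean [0.327 0.18  0.111] 63
scene tall [380.26041667 137.19791667] 96 zmax 1.203 top mid [ 0.74  -0.066  0.648] mean [0.416 0.256 0.115] 67
scene tall [415.35849057 140.1509434 ] 106 zmax 0.107 top mid [0.479 0.346 0.1  ] mean [0.478 0.345 0.099] 73
scene tall [350.36470588 149.37647059] 85 zmax 1.203 top mid [ 0.731 -0.119  0.645] mean [0.399 0.155 0.109] 73
scene tall [398.46464646 153.15151515] 99 zmax 1.203 top mid [ 1.09  -0.415  1.203] mean [ 1.09  -0.
[... 1914 characters left out ...]
 115
top tall [254.95762712 282.80508475] 118 zmax 1.028 top mid [0.39  0.098 0.559] mean [0.312 0.186 0.106] 105
top mat z 0.004260598347216038
mat rect ((0.5754112005233765, -0.005303248763084412), (0.16415084898471832, 0.1948341727256775), 77.09979248046875)
[[0.4620000123977661, -0.06400000303983688], [0.6520000100135803, -0.10700000077486038], [0.6890000104904175, 0.05299999937415123], [0.49900001287460327, 0.09600000083446503]]
mixer (array([ 97, 207, 904, 384,   5,   0,   0,   8, 346, 376,  56,   0]), array([0.07 , 0.074, 0.078, 0.082, 0.086, 0.09 , 0.094, 0.098, 0.102,
       0.106, 0.11 , 0.114, 0.118]))
pad mid [ 0.4472 -0.3142  0.1067] [ 0.4467 -0.3141  0.1065] [0.074 0.076 0.012]
```

View pics/c1.png

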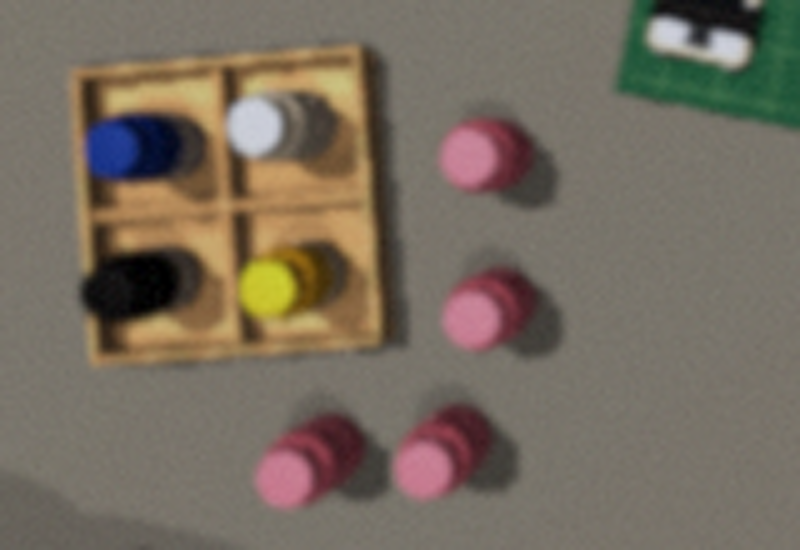

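The crop shows the yellow cap's top at crop (269,289), i.e. top-view pixel (223.4,247.4). The area along the caddy's diagonal is clear of other bottles. I'll triangulate the cap, pad and car from both views.

```bash
cat >> h.py <<'E'
def ray(n,uv):
    p=pts(n,[uv],[1.])[0]; o=np.array(viewer.calibration(n)['pose'])[:3,3]; v=p-o; return o,v/np.linalg.norm(v)
def tri(a,b):
    A=np.zeros((3,3));y=np.zeros(3);R=[ray('scene',a),ray('top',b)]
    for o,v in R: M=np.eye(3)-np.outer(v,v);A+=M;y+=M@o
    x=np.linalg.solve(A,y);return x.round(4),[round(float(np.linalg.norm(np.cross(x-o,v))),4) for o,v in R]
E
python3 - <<'E'
from h import *
S={}
for n,b in(('scene',(372,125,390,150)),('top',(214,236,236,258))):
    d=np.load(f'pics/{n}1.npy');P=cloud(n,d);u0,v0,u1,v1=b
    m=np.zeros((400,640),bool);m[v0:v1,u0:u1]=1;m&=(P[...,2]>.093)&(P[...,2]<.12)
    v,u=np.nonzero(m);S[n]=((u.min()+u.max())/2,(v.min()+v.max())/2)
    print(n,S[n],len(u),np.median(P[m],0).round(4))
    for nm,mm in(('car',(P[...,2]>.012)&(P[...,2]<.06)&(abs(P[...,0]-.58)<.1)&(abs(P[...,1]-.02)<.09)),('pad',(P[...,2]>.095)&(P[...,2]<.115)&(abs(P[...,0]-.45)<.08)&(abs(P[...,1]+.31)<.08))):
        q=P[mm];print(nm,cv2.minAreaRect(q[:,:2].astype(np.float32)),q[:,2].max())
        v,u=np.nonzero(mm);S[nm+n]=((u.min()+u.max())/2,(v.min()+v.max())/2)
print('cap tri',tri(S['scene'],S['top']),'pad tri',tri(S['padscene'],S['padtop']))
im=cv2.imread('pics/scene1.png')[105:190,325:440];cv2.imwrite('pics/c2.png',cv2.resize(im,None,fx=6,fy=6,interpolation=2))
E
```

```text
scene (np.float64(380.5), np.float64(136.0)) 65 [0.4061 0.2659 0.0994]
car ((0.5804597735404968, 0.03949367254972458), (0.0572611503303051, 0.13601934909820557), 76.2620849609375) 0.044340219309203066
pad ((0.45042842626571655, -0.31128865480422974), (0.0748509019613266, 0.07408379018306732), 28.704479217529297) 0.11242478607727269
top (np.float64(223.5), np.float64(247.5)) 113 [0.4014 0.2645 0.1017]
car ((0.5776714086532593, 0.03955638408660889), (0.0568123385310173, 0.1334974765777588), 75.78359985351562) 0.041425023002053085
pad ((0.4471279978752136, -0.31429848074913025), (0.07578372210264206, 0.07336433976888657), 88.62620544433594) 0.11288402345123882
cap tri (array([0.4003, 0.2691, 0.0898]), [0.002, 0.002]) pad tri (array([ 0.4487, -0.3136,  0.1046]), [0.0029, 0.0029])
```

View pics/c2.png

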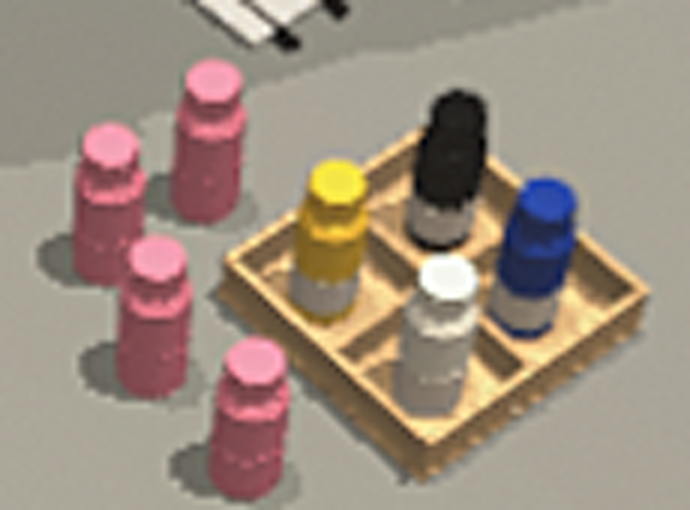

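The scene crop shows the yellow cap's top at crop (338,183), i.e. pixel (380.9,135.1). The bottle is upright and the views agree on about (0.402, 0.266, 0.10). I'll move above it with the closing line along the caddy diagonal.

Request:
play_rows(
  increments=[
    [-29.9,-19.7,0,0,0,0,75],
    [-29.9,-19.7,0,0,0,0,75],
    [-29.9,-19.7,0,0,0,0,75],
    [-29.9,-19.7,0,0,0,0,75],
    [-29.9,-19.7,0,0,0,0,75],
    [-29.9,-19.7,0,0,0,0,75],
    [-29.9,-19.7,0,0,0,0,75],
    [-29.9,-19.7,0,0,0,0,75],
    [-29.9,-19.7,0,0,0,0,75],
    [-29.9,-19.7,0,0,0,0,75],
    [0,0,0,0,0,0.0936,70],
    [0,0,0,0,0,0.0936,70],
    [0,0,0,0,0,0.0936,70],
    [0,0,0,0,0,0.0936,70],
    [0,0,0,0,0,0.0936,70],
    [0,0,0,0,0,0,70],
    [0,0,0,0,0,0,70],
  ],
  squeeze=50,
)

```text
time: 2.22
position: [0.402, 0.2656, 0.2392]
tcp_rot: [-3.141, -0.0, 2.357]
contact_force: [-0.5, -1.0, 0.2]
width: 0.0699
grasp_force: 0.0
```

```bash
python3 - <<'E'
from h import *
print(tri((380.9,135.1),(223.4,247.4)))
s=read_state();print(s['position'],s['tcp_rot'],s['time'],s['contact_force'],s['width'])
im,_=grab('scene','s2');cv2.imwrite('pics/c3.png',cv2.resize(im[60:200,300:450],None,fx=4,fy=4,interpolation=2))
E
```

```text
(array([0.4014, 0.2683, 0.0953]), [0.0026, 0.0026])
[0.40204178 0.26559113 0.23916586] [-3.14131644e+00 -1.24394583e-04  2.35704420e+00] 2.225 [-0.49003937 -1.00715358  0.19711897] 0.06991262935709784
```

View pics/c3.png

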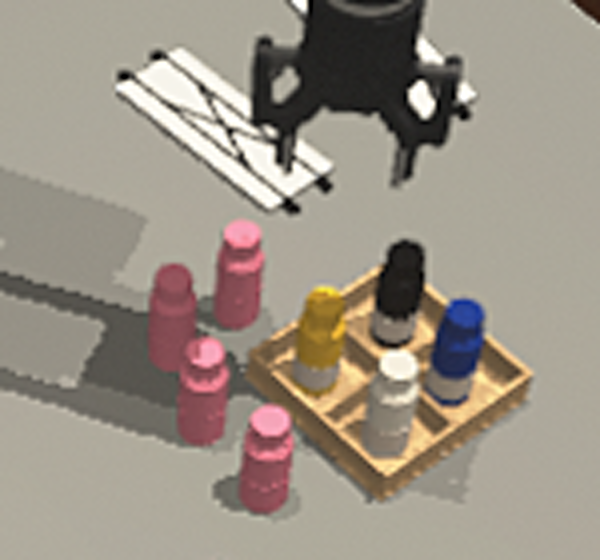

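The picture shows the gripper above the caddy, fingers along the diagonal, nothing touched. Descending.

Request:
play_rows(
  increments=[
    [0,0,20,0,0,0,70],
    [0,0,25,0,0,0,70],
    [0,0,25,0,0,0,70],
    [0,0,20,0,0,0,70],
    [0,0,20,0,0,0,70],
    [0,0,15,0,0,0,70],
    [0,0,15,0,0,0,70],
    [0,0,12,0,0,0,70],
    [0,0,12,0,0,0,70],
    [0,0,10,0,0,0,70],
    [0,0,8,0,0,0,70],
    [0,0,6,0,0,0,70],
    [0,0,0,0,0,0,70],
    [0,0,0,0,0,0,70],
  ],
)

```text
time: 4.03
position: [0.4024, 0.2658, 0.0516]
tcp_rot: [3.141, 0.0, 2.356]
contact_force: [0.4, 0.5, 0.9]
width: 0.0701
grasp_force: 0.0
```

Request:
play_rows(
  increments=[
    [0,0,0,0,0,0,55],
    [0,0,0,0,0,0,48],
    [0,0,0,0,0,0,44],
    [0,0,0,0,0,0,41],
    [0,0,0,0,0,0,39],
    [0,0,0,0,0,0,36],
    [0,0,0,0,0,0,30],
    [0,0,0,0,0,0,30],
    [0,0,0,0,0,0,30],
    [0,0,0,0,0,0,30],
  ],
  squeeze=50,
)

```text
time: 5.28
position: [0.4021, 0.2656, 0.0516]
tcp_rot: [3.141, -0.0, 2.356]
contact_force: [-1.2, -0.1, 5.4]
width: 0.0365
grasp_force: 49.5
```

Request:
play_rows(
  increments=[
    [0,0,-4,0,0,0,30],
    [0,0,-8,0,0,0,30],
    [0,0,-15,0,0,0,30],
    [0,0,-20,0,0,0,30],
    [0,0,-20,0,0,0,30],
    [0,0,-20,0,0,0,30],
    [0,0,-20,0,0,0,30],
    [0,0,-20,0,0,0,30],
    [0,0,-20,0,0,0,30],
    [0,0,-13,0,0,0,30],
    [0,0,-8,0,0,0,30],
    [0,0,0,0,0,0,30],
  ],
)

```text
time: 6.78
position: [0.4022, 0.2657, 0.2195]
tcp_rot: [3.141, 0.0, 2.356]
contact_force: [0.0, -0.5, -0.4]
width: 0.0363
grasp_force: 50.0
```

```bash
python3 - <<'E'
from h import *
im,_=grab('scene','s3');cv2.imwrite('pics/c4.png',cv2.resize(im[60:200,300:450],None,fx=4,fy=4,interpolation=2))
E
```

```text
(no output)
```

View pics/c4.png

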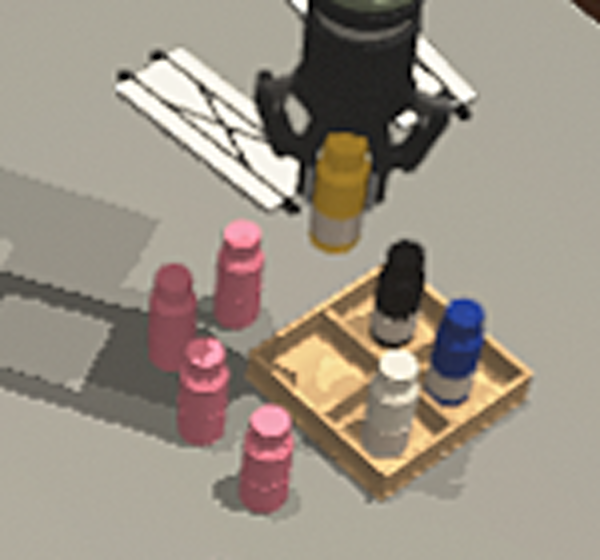

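The picture shows the yellow bottle hanging upright at crop (340,190) and the others standing as before. I'll turn to the mat-aligned yaw, then cross to the pad.

Request:
play_rows(
  increments=[
    [0,0,0,0,0,0.057,30],
    [0,0,0,0,0,0.12,30],
    [0,0,0,0,0,0.12,30],
    [0,0,0,0,0,0.12,30],
    [0,0,0,0,0,0.12,30],
    [0,0,0,0,0,0.12,30],
    [0,0,0,0,0,0.12,30],
    [0,0,0,0,0,0.12,30],
    [0,0,0,0,0,0.08,30],
    [0,0,0,0,0,0.04,30],
    [0,0,0,0,0,0,30],
  ],
)

```text
time: 8.2
position: [0.4018, 0.2654, 0.2185]
tcp_rot: [-3.14, 0.001, 1.339]
contact_force: [0.1, 0.0, -1.5]
width: 0.0363
grasp_force: 50.0
```

Request:
play_rows(
  increments=[
    [-12.6,4,0,0,0,0,30],
    [-25,8,0,0,0,0,30],
    [-35,11.3,0,0,0,0,30],
    [-35,11.3,0,0,0,0,30],
    [-35,11.3,0,0,0,0,30],
    [-35,11.3,0,0,0,0,30],
    [-35,11.3,0,0,0,0,30],
    [-35,11.3,0,0,0,0,30],
    [-35,11.3,0,0,0,0,30],
    [-35,11.3,0,0,0,0,30],
    [-35,11.3,0,0,0,0,30],
    [-35,11.3,0,0,0,0,30],
    [-35,11.3,0,0,0,0,30],
    [-35,11.3,0,0,0,0,30],
    [-35,11.3,0,0,0,0,30],
    [-30,9.6,0,0,0,0,30],
    [-20,6.3,0,0,0,0,30],
    [-10,3.2,0,0,0,0,30],
    [0,0,0,0,0,0,30],
    [0,0,0,0,0,0,30],
  ],
)

```text
time: 10.7
position: [0.4482, -0.3121, 0.2193]
tcp_rot: [-3.141, -0.001, 1.34]
contact_force: [0.3, 0.1, -0.0]
width: 0.0363
grasp_force: 50.1
```

```bash
python3 - <<'E'
from h import *
s=read_state();print(s['position'],s['time'],s['contact_force'])
a,_=grab('scene','s4');b,_=grab('top','t4')
a=cv2.resize(a[160:290,160:280],None,fx=3,fy=3,interpolation=2);b=cv2.resize(b[175:275,400:500],(390,390),interpolation=2)
cv2.imwrite('pics/c5.png',np.hstack([a,b]))
E
```

```text
[ 0.44815228 -0.31214381  0.21925196] 10.7 [ 0.34068418  0.11642582 -0.03279356]
```

View pics/c5.png

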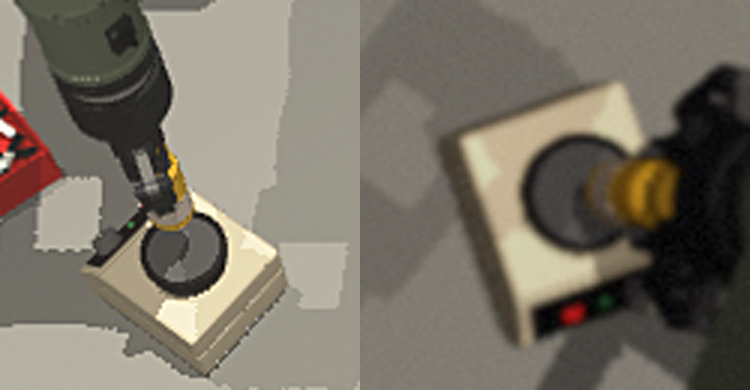

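The views show the bottle upright over the pad (left crop (180,225) at the base, pad ring (185,252) beneath). Descending towards contact.

Request:
play_rows(
  increments=[
    [0,0,8,0,0,0,30],
    [0,0,12,0,0,0,30],
    [0,0,12,0,0,0,30],
    [0,0,10,0,0,0,30],
    [0,0,8,0,0,0,30],
    [0,0,5,0,0,0,30],
    [0,0,3,0,0,0,30],
    [0,0,0,0,0,0,30],
    [0,0,0,0,0,0,30],
  ],
  squeeze=70,
)

```text
time: 11.92
position: [0.4485, -0.3132, 0.1616]
tcp_rot: [3.141, 0.0, 1.339]
contact_force: [-0.2, 0.8, -0.0]
width: 0.0365
grasp_force: 69.9
```

```bash
python3 - <<'E'
from h import *
s=read_state();print(s['position'],s['contact_force'])
a,_=grab('scene','s5');b,_=grab('top','t5')
a=cv2.resize(a[170:280,160:270],(500,500),interpolation=2)
cv2.imwrite('pics/c6.png',a)
E
```

```text
[ 0.44851089 -0.31318729  0.16160357] [-0.23366158  0.77135956 -0.04461318]
```

View pics/c6.png

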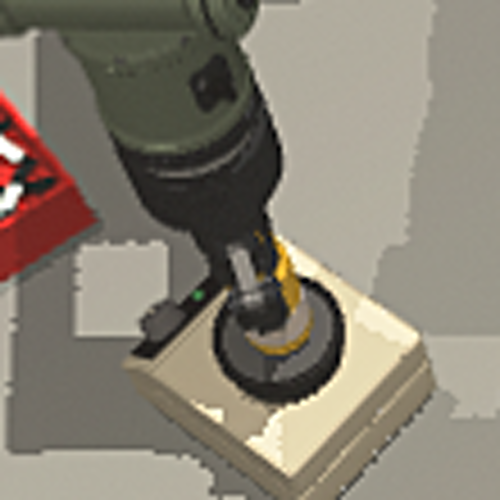

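The picture shows the base at crop (280,340), centred on the pad. Continuing slowly, watching the force.

Request:
play_rows(
  increments=[
    [0,0,3,0,0,0,30],
    [0,0,3,0,0,0,30],
    [0,0,2,0,0,0,30],
    [0,0,2,0,0,0,30],
    [0,0,2,0,0,0,30],
    [0,0,1,0,0,0,30],
    [0,0,0,0,0,0,30],
    [0,0,0,0,0,0,30],
  ],
)

```text
time: 13.02
position: [0.4483, -0.3131, 0.1486]
tcp_rot: [3.141, 0.0, 1.339]
contact_force: [-0.8, 1.7, 3.6]
width: 0.036
grasp_force: 70.5
```

Request:
play_rows(
  increments=[
    [0,0,1,0,0,0,30],
    [0,0,1,0,0,0,30],
    [0,0,1,0,0,0,30],
    [0,0,0,0,0,0,30],
    [0,0,0,0,0,0,30],
  ],
)

```text
time: 13.65
position: [0.4483, -0.3131, 0.1456]
tcp_rot: [3.141, -0.0, 1.339]
contact_force: [-2.5, 1.1, 6.1]
width: 0.0362
grasp_force: 70.7
```

Request:
play_rows(
  increments=[
    [0,0,1,0,0,0,30],
    [0,0,1,0,0,0,30],
    [0,0,1,0,0,0,30],
    [0,0,1,0,0,0,30],
    [0,0,0.5,0,0,0,30],
    [0,0,0,0,0,0,30],
    [0,0,0,0,0,0,30],
  ],
)

```text
time: 14.52
position: [0.4483, -0.3131, 0.1426]
tcp_rot: [3.141, 0.0, 1.339]
contact_force: [-3.8, 2.8, 14.4]
width: 0.0362
grasp_force: 71.7
```

Request:
play_rows(
  increments=[
    [0,0,0.5,0,0,0,30],
    [0,0,0,0,0,0,30],
    [0,0,0,0,0,0,30],
  ],
)

```text
time: 14.9
position: [0.4484, -0.3132, 0.1426]
tcp_rot: [3.14, 0.001, 1.339]
contact_force: [-5.1, 2.9, 17.8]
width: 0.0363
grasp_force: 72.0
```

Request:
play_rows(
  increments=[
    [0,0,0.5,0,0,0,30],
    [0,0,0,0,0,0,30],
    [0,0,0,0,0,0,30],
  ],
)

```text
time: 15.28
position: [0.4484, -0.3131, 0.1426]
tcp_rot: [3.14, 0.001, 1.339]
contact_force: [-4.9, 3.3, 20.4]
width: 0.036
grasp_force: 72.2
```

The pad is on its stop (z no longer changes, 20 N). Hold for 2.5 s, then check.

Request:
play_rows(
  increments=[
    [0,0,0,0,0,0,30],
    [0,0,0,0,0,0,30],
    [0,0,0,0,0,0,30],
    [0,0,0,0,0,0,30],
    [0,0,0,0,0,0,30],
    [0,0,0,0,0,0,30],
    [0,0,0,0,0,0,30],
    [0,0,0,0,0,0,30],
    [0,0,0,0,0,0,30],
    [0,0,0,0,0,0,30],
    [0,0,0,0,0,0,30],
    [0,0,0,0,0,0,30],
    [0,0,0,0,0,0,30],
    [0,0,0,0,0,0,30],
    [0,0,0,0,0,0,30],
    [0,0,0,0,0,0,30],
    [0,0,0,0,0,0,30],
    [0,0,0,0,0,0,30],
    [0,0,0,0,0,0,30],
    [0,0,0,0,0,0,30],
  ],
)

```text
time: 17.77
position: [0.4484, -0.3131, 0.1426]
tcp_rot: [3.14, 0.001, 1.339]
contact_force: [-5.4, 4.0, 20.7]
width: 0.0361
grasp_force: 72.2
```

```bash
python3 - <<'E'
from h import *
s=read_state();print(s['position'],s['contact_force'],s['wrist_torque'])
for n in('scene','top'):
    ps=[]
    for t in('1','5','6'):
        if t=='6': im,d=grab(n,n[0]+'6')
        else: d=np.load('pics/'+('scene1' if n=='scene' else 'top1')+'.npy') if t=='1' else np.load(f'pics/{n[0]}5.npy')
        P=cloud(n,d);r=np.hypot(P[...,0]-.4485,P[...,1]+.313);m=(r<.037)&(P[...,2]>.085)&(P[...,2]<.112)
        ps.append((m,P[...,2]))
    mm=ps[0][0]&ps[1][0]&ps[2][0];print(n,mm.sum(),[round(float(np.mean(z[mm])),4) for _,z in ps])
E
```

```text
[ 0.44840216 -0.31313607  0.1425671 ] [-5.38330086  4.00735942 20.7367838 ] [ 0.70876566  1.1019669  -0.00130357]
scene 269 [0.104, 0.1041, 0.0973]
top 283 [0.1066, 0.1065, 0.0991]
```

The pad sits about 7–8 mm lower in both views and was held over 3 s at 15–20 N. Lifting, then moving over the mat's free half at (0.567,-0.043).

Request:
play_rows(
  increments=[
    [0,0,-2,0,0,0,30],
    [0,0,-4,0,0,0,30],
    [0,0,-6,0,0,0,30],
    [0,0,-10,0,0,0,30],
    [0,0,-10,0,0,0,30],
    [0,0,-10,0,0,0,30],
    [0,0,-10,0,0,0,30],
    [0,0,-8,0,0,0,30],
    [0,0,-4,0,0,0,30],
    [0,0,0,0,0,0,30],
  ],
)

```text
time: 19.12
position: [0.4484, -0.3131, 0.204]
tcp_rot: [3.141, 0.0, 1.339]
contact_force: [-0.3, 0.0, -1.1]
width: 0.036
grasp_force: 70.0
```

Request:
play_rows(
  increments=[
    [10,1.9,0,0,0,0,30],
    [20,3.7,0,0,0,0,30],
    [28,5.1,0,0,0,0,30],
    [28,5.1,0,0,0,0,30],
    [28,5.1,0,0,0,0,30],
    [28,5.1,0,0,0,0,30],
    [28,5.1,0,0,0,0,30],
    [28,5.1,0,0,0,0,30],
    [28,5.1,0,0,0,0,30],
    [28,5.1,0,0,0,0,30],
    [20,3.7,0,0,0,0,30],
    [12,2.2,0,0,0,0,30],
    [4,1,0,0,0,0,30],
    [0,0,0,0,0,0,30],
    [0,0,0,0,0,0,30],
  ],
  squeeze=50,
)

```text
time: 21.0
position: [0.5666, -0.0437, 0.2038]
tcp_rot: [-3.141, 0.0, 1.338]
contact_force: [-0.7, 0.7, -1.2]
width: 0.0362
grasp_force: 70.0
```

```bash
python3 - <<'E'
from h import *
a,_=grab('scene','s7');b,_=grab('top','t7')
a=cv2.resize(a[120:290,290:430],(400,486),interpolation=2);b=cv2.resize(b[120:240,270:390],(486,486),interpolation=2)[:,:390]
cv2.imwrite('pics/c7.png',np.hstack([a,b]))
E
```

```text
(no output)
```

View pics/c7.png

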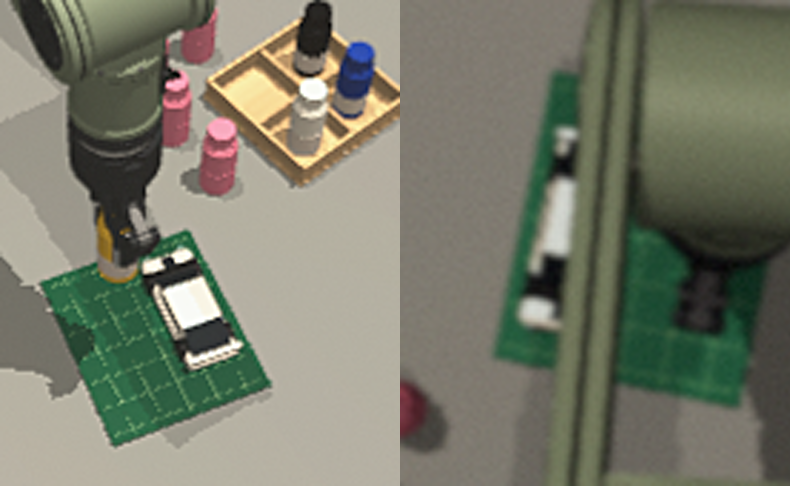

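The pictures show the bottle over the free half of the mat (left crop base at (117,275) while still high), clear of the car. No slip: the offset TCP–base is still 46.6 mm, so touchdown is expected at TCP z ≈ 0.0496.

Request:
play_rows(
  increments=[
    [0,0,10,0,0,0,30],
    [0,0,18,0,0,0,30],
    [0,0,20,0,0,0,30],
    [0,0,20,0,0,0,30],
    [0,0,20,0,0,0,30],
    [0,0,20,0,0,0,30],
    [0,0,15,0,0,0,30],
    [0,0,10,0,0,0,30],
    [0,0,7,0,0,0,30],
    [0,0,5,0,0,0,30],
    [0,0,3,0,0,0,30],
    [0,0,1,0,0,0,30],
    [0,0,1,0,0,0,30],
    [0,0,0,0,0,0,30],
    [0,0,0,0,0,0,30],
  ],
)

```text
time: 22.98
position: [0.567, -0.0431, 0.0539]
tcp_rot: [3.141, -0.0, 1.339]
contact_force: [0.4, -0.2, -0.6]
width: 0.0362
grasp_force: 70.0
```

Request:
play_rows(
  increments=[
    [0,0,1,0,0,0,30],
    [0,0,1,0,0,0,30],
    [0,0,1,0,0,0,30],
    [0,0,0,0,0,0,30],
    [0,0,0,0,0,0,30],
  ],
)

```text
time: 23.6
position: [0.5669, -0.0431, 0.0508]
tcp_rot: [-3.142, -0.0, 1.339]
contact_force: [0.1, -0.2, -1.4]
width: 0.0364
grasp_force: 70.0
```

Request:
play_rows(
  increments=[
    [0,0,0.5,0,0,0,30],
    [0,0,0.5,0,0,0,30],
    [0,0,0,0,0,0,30],
    [0,0,0,0,0,0,30],
  ],
)

```text
time: 24.1
position: [0.5669, -0.0431, 0.0498]
tcp_rot: [3.142, -0.0, 1.339]
contact_force: [0.5, 0.2, -1.2]
width: 0.036
grasp_force: 70.1
```

Request:
play_rows(
  increments=[
    [0,0,0.5,0,0,0,30],
    [0,0,0,0,0,0,30],
    [0,0,0,0,0,0,30],
  ],
)

```text
time: 24.48
position: [0.5669, -0.0431, 0.0497]
tcp_rot: [3.141, -0.0, 1.339]
contact_force: [-1.2, 0.2, 4.9]
width: 0.0362
grasp_force: 70.4
```

Touchdown (4.9 N). Release slowly, back up, and look.

Request:
play_rows(
  increments=[
    [0,0,0,0,0,0,37],
    [0,0,0,0,0,0,39],
    [0,0,0,0,0,0,42],
    [0,0,0,0,0,0,46],
    [0,0,0,0,0,0,52],
    [0,0,0,0,0,0,58],
    [0,0,0,0,0,0,64],
    [0,0,0,0,0,0,68],
    [0,0,0,0,0,0,70],
    [0,0,0,0,0,0,70],
  ],
)

```text
time: 25.72
position: [0.5669, -0.0431, 0.0493]
tcp_rot: [3.142, -0.0, 1.339]
contact_force: [-0.7, 0.3, -0.7]
width: 0.07
grasp_force: 0.0
```

Request:
play_rows(
  increments=[
    [0,0,-5,0,0,0,70],
    [0,0,-10,0,0,0,70],
    [0,0,-20,0,0,0,70],
    [0,0,-25,0,0,0,70],
    [0,0,-25,0,0,0,70],
    [0,0,-25,0,0,0,70],
    [0,0,-25,0,0,0,70],
    [0,0,-20,0,0,0,70],
    [0,0,-10,0,0,0,70],
    [-20,-10,0,0,0,0,70],
    [-30,-20,0,0,0,0,70],
    [-30,-20,0,0,0,0,70],
    [-30,-20,0,0,0,0,70],
    [-30,-20,0,0,0,0,70],
    [-20,-10,0,0,0,0,70],
    [0,0,0,0,0,0,70],
    [0,0,0,0,0,0,70],
  ],
)

```text
time: 27.85
position: [0.4324, -0.1757, 0.2139]
tcp_rot: [-3.141, -0.0, 1.338]
contact_force: [0.2, 0.3, -0.0]
width: 0.07
grasp_force: 0.0
```

```bash
python3 - <<'E'
from h import *
a,_=grab('scene','s8');b,d=grab('top','t8')
P=cloud('top',d);m=(P[...,2]>.085)&(P[...,2]<.11)&(abs(P[...,0]-.567)<.05)&(abs(P[...,1]+.043)<.05);print(m.sum(),np.median(P[m],0) if m.any() else 0)
a=cv2.resize(a[100:290,280:440],(421,500),interpolation=2);b=cv2.resize(b[120:320,170:390],(379,345),interpolation=2)
b=np.vstack([b,np.zeros((155,379,3),np.uint8)])
cv2.imwrite('pics/c8.png',np.hstack([a,b]))
E
```

```text
111 [ 0.56724913 -0.04037714  0.10010121]
```

View pics/c8.png

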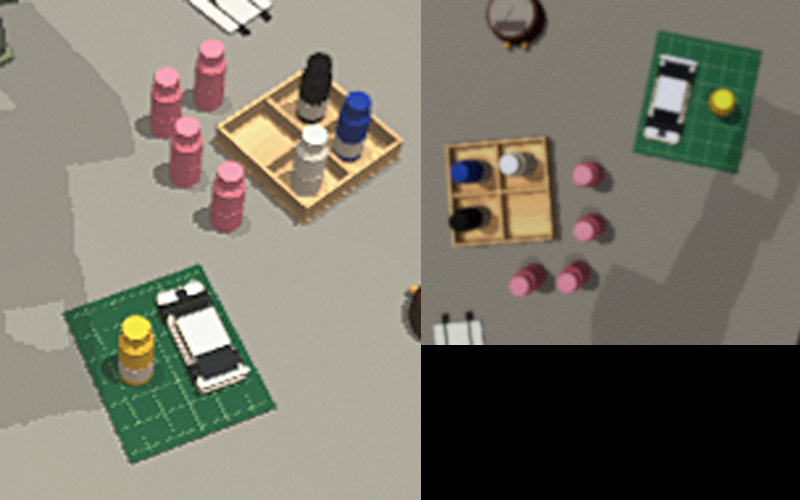

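The yellow bottle stands upright on the mat (left crop (136,350)) beside the car. Everything else is in place and the arm is clear. Handing in.

```bash
python3 -c "
from station import bot
print(bot.hand_in())"
```

```text
the job is handed in; nothing more can be done
None
```

The yellow bottle was pressed on the mixer pad, fully down, for about 3 s, then stood upright on the green mat beside the car and released; the job was handed in at about 28 s (limit 58 s), with no verdict returned.

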